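Prop the spares bin lid on its stay

ROBOT

A 6-joint arm with a two-finger parallel gripper is mounted at the origin on the work surface. World frame = base frame: x ahead of the robot, y to its left, z up, the work surface at z = 0. Lengths are in m, angles in rad, forces in N, time in s.
With the tool pointing down it reaches from about 0.35 to 0.975 m from the base axis. Payload 4.9 kg.
Tool frame: the origin (TCP) lies midway between the tips of the shut fingers; the grasp point (between the pads) lies 19 mm behind it (manip.hold_point_z is the distance from the TCP to the grasp point, in m); z points along the fingers, y is the line along which they close (so a half turn about z gives the same grasp; the last joint's range is limited). The gripper opens to 85 mm and grips with 20 to 120 N. Pads are 22 mm wide; open, the fingers measure 114 mm over their backs; the gripper's body (76 mm by 85 mm) begins 54 mm behind the grasp point. The pads swing forward as they close: fully open they stand 13 mm farther back than shut.
Start: joints at [1.033, 0.053, 1.613, -0, 1.476, -0.119], TCP at [0.254, 0.571, 0.231] pointing down, gripper open.
Joint ranges: [-3.01, 3.01], [-1.01, 2.22], [0.06, 2.58], [-1.02, 4.17], [0.09, 2.62], [-3.14, 3.14]. Speed limits (rad/s): [2.57, 2.57, 3.14, 3.14, 3.14, 3.14].

INTERFACE

Orientations are given as a unit quaternion [w, x, y, z].
In Python, from plant import manip gives the robot as it stands. The module is installed in compiled form; this text tells all that it offers.
- The arm moves only by the shell command python3 -m jog 'ROWS' [OPENING]. ROWS is JSON, one flat list of numbers, 6 for each row, row after row: the shift along the tool's x, y, z in units of 0.1 m (1.0 is 0.1 m), then the turn, a rotation vector about the tool's x, y, z in units of 180 degrees (1.0 is 180 degrees). A call has 1 to 8 rows; each row is the pose to reach, as a shift and turn from the pose commanded when the call began, along the tool's axes at that moment, turning the shorter way round; what a row does not reach only later rows make up. A row lasts 1/8 s, in which the tool goes at most 62.5 mm and 10.7 degrees, less where a joint would pass 70% of its speed; a pose out of reach is approached as far as the arm can. A call with a number of a shift or a turn outside -1 to 1 is refused whole. A call with a gripper value outside its range is refused whole. OPENING is the finger opening in mm, from 0 to 85.4, set as the call begins (- or left out, the last holds). The fingers move at their own pace and stop on an object; the grip force is fixed at half the most. Time passes only in rows, so rows that repeat a pose let the fingers close. It gives the time, the measured TCP pose, the force, the opening and the grip force at its end, in the units of the state.
- manip.state(): the state, without advancing time (a new reading comes with each control period).
- manip.grab_frame(name): name is "scene" or "top"; returns a dict with "img" (420x560x3 uint8, blue, green, red), "z_map" (420x560 float32, m along the optical axis (not along the pixel's ray), 0 where there is no reading), "fx", "fy", "cx", "cy" (pixels), "distortion" ([k1, k2, p1, p2, k3] as OpenCV has them; the pictures are not rectified), "xyz" and "attitude" of the camera in the world. Camera axes: x right, y up, looking along -z (the intrinsics and any distortion apply to the point x, -y, -z); pixel columns grow to the right and rows downward; lengths in m; the calibration is good to about 2 mm. A picture is of the moment at which its call begins.
- manip.job_done(): hands the job in; it is judged then, once.
The state is a dict: "time": time; "joint_pos": joint angles; "joint_vel": joint speeds; "joint_efforts": joint torques, N m; "tool_pos": TCP position; "tool_rot": TCP orientation; "contact_force": force on the tool from outside, world axes, zero at the start; "ft_torque": the same for the moment, N m; "gripper_width": opening from 0.0 (shut) to 1.0 (fully open); "grasp_force": force on a finger pad.
Only numpy, scipy, OpenCV 4.12 (cv2) and the standard library are available. Lean on these libraries where they do the work, as an engineer would, in place of code of your own. Each camera call takes 0.05 s, during which the arm holds its last target. There are 200 camera calls.

TASK

Lift the lid of the wider spares bin by its bar handle until the sprung stay on the bin's side swings in underneath, then lower the lid gently onto the stay and let go, so that it stays propped open for a hand to reach in. Do not let the lid drop, and leave the narrow bin's lid shut.

Things in the scene. Friction and masses are not known exactly. Their poses are not given: they have to be found in the camera images.
- lid_bar (a point): Middle of the round steel bar handle (12 mm thick, 94 mm free to grip) 46 mm in front of the front edge of the wide bin's aluminium lid, on two arms; about 38 mm clear between bar and bin, open below. Shut, it is 103 mm above the cart. Site y: along the bar; x: from the bar to the lid's hinge (level when shut); z: the lid's upward normal. A gripped bar can turn between the pads.
- wide_lid (a joint): Lid angle of the wide grey bin (180 mm front to back, 220 wide, 100 tall, fixed), rad: 0 shut, grows as the bar rises, stop at 1.2; about 0.87 when resting on its stay. Hinge: level axis at the far side, parallel to the bar, 230 mm from it along its point's x, 103 mm high. The lid weighs about 0.35 kg and falls if let go unpropped.
- stay (a joint): Angle of the stay, a dark steel stepped bar 185 mm long on the outside of the wide bin's left side (seen from the robot), rad: 0 folded forward under a pin on the lid's edge. Its spring swings it up after the rising pin; with the lid past about 0.9 its step springs in under the pin by itself. Lowering the lid then seats the pin on the step: stay about 0.98, lid 0.87.
- narrow_lid_handle (a point): Top of the black knob on the lid of the narrower grey bin (130 mm wide, 180 mm front to back, 100 mm tall, fixed), a bystander to the left or right of the wide bin; 141 mm above the cart top. Its lid, hinged at the far side, stays shut.

How it is judged:
On the way:
1. the lid is lifted until the stay has swung in under it (value of joint wide_lid above 0.89 rad and value of joint stay above 0.9 rad), for 0.05 s.
At the end, for the whole second after the job is handed in: The wide bin's lid is at rest on its stay: lid at 0.87 rad +-0.1, stay under it at 0.85 to 1.1 rad (value of joint wide_lid between 0.77 and 0.97 rad and value of joint stay between 0.85 and 1.1 rad and velocity of joint wide_lid between -0.1 and 0.1 rad/s); the robot touches nothing.
It fails at once if the wide lid drops: it falls faster than 2 rad/s (velocity of joint wide_lid below -2 rad/s).
It fails at once if the narrow bin's lid is opened (its knob moves more than 20 mm) (distance of narrow_lid_handle from where it was at the start of the episode above 0.02 m).
It also fails if it takes over 37 s, if anything falls off the work surface, if the arm or the gripper's body presses on something with over 40 N, if the wrist force passes 120 N, or if a joint passes its speed limit or range.

## Working session

There is one attempt and no reset: what is moved stays moved. The work goes in short steps, Python scripts to look and compute and a shell command to move; the robot and the scene stay as the last step left them, time stands still between calls to the robot, and variables do not carry over. Pictures are saved under pics/ and viewed, at most 10 in all, crops included, and the job is handed in when it is done.

```bash
mkdir -p pics; cat > h.py <<'E'
import numpy as np,cv2
from scipy.spatial.transform import Rotation as R
from plant import manip
def grab(n):
    f=manip.grab_frame(n); np.savez(f'{n}.npz',**{k:np.array(v) for k,v in f.items()}); return f
def cloud(f):
    K=np.array([[f['fx'],0,f['cx']],[0,f['fy'],f['cy']],[0,0,1.]])
    h,w=f['z_map'].shape
    u,v=np.meshgrid(np.arange(w),np.arange(h))
    p=cv2.undistortPoints(np.stack([u,v],-1).reshape(-1,1,2).astype(np.float64),K,np.array(f['distortion'],float)).reshape(h,w,2)
    z=f['z_map']; P=np.stack([p[...,0]*z,-p[...,1]*z,-z],-1)
    a=np.array(f['attitude']); 
    M=R.from_quat(a,scalar_first=True).as_matrix() if a.size==4 else a
    W=P@M.T+np.array(f['xyz']); W[z==0]=np.nan
    return W
E
python3 - <<'E'
from h import *
for n in("scene","top"):
    f=grab(n); cv2.imwrite(f'pics/{n}1.png',f['img']); print(n,f['xyz'],f['attitude'])
s=manip.state(); print(s['time'],s['tool_pos'],s['tool_rot'],s['gripper_width'],manip.hold_point_z)
E
```

```text
scene [ 1.32257002 -0.29313997  0.62264724] [0.73389034 0.42109284 0.26281001 0.46369893]
top [0.44406844 0.05132579 0.99532368] [-0.69520496 -0.05389653  0.07232541  0.71312991]
0.1 [0.25387538 0.57050138 0.23018864] [-3.07866984e-04  2.07888822e-01  9.78152029e-01 -8.66109202e-04] 1.0007773039311842 0.0187
```

View pics/scene1.png

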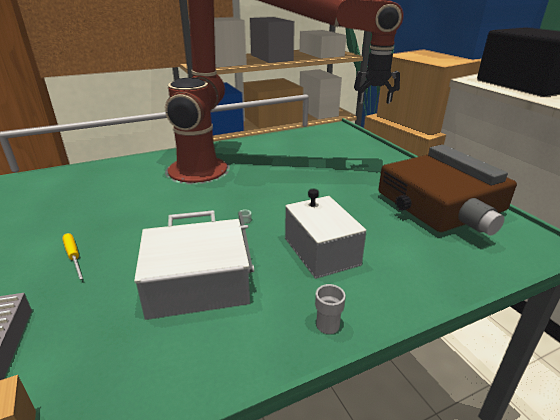

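View pics/top1.png

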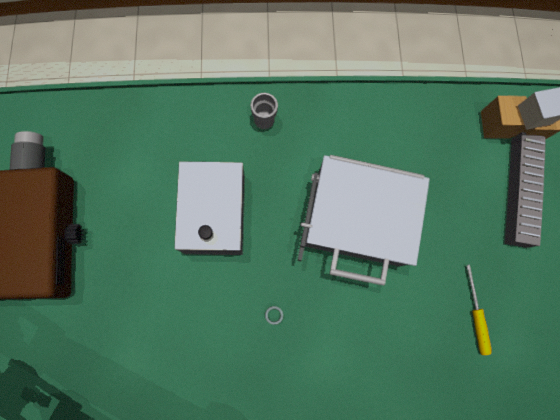

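The scene view shows the wide bin at about (193,262) with its bar at (190,215), and the narrow bin's knob at (313,195). In the top view the lid is centred near (368,210), the bar runs (333,273)–(385,282), and the stay is on the left edge at about (305,215).

```bash
python3 - <<'E'
from h import *
f=dict(np.load('top.npz')); W=cloud(f)
# lid plane
sub=W[150:295,295:440]; z=sub[...,2]; v,u=np.mgrid[150:295,295:440]
m=(z>0.085)&(z<0.125)
lid=(m&(f['img'][150:295,295:440].min(-1)>150)).astype(np.uint8)
lid_o=cv2.morphologyEx(lid,cv2.MORPH_OPEN,np.ones((15,15)))
P=sub[lid_o>0]; print('lid z',np.median(P[:,2]),len(P))
r=cv2.minAreaRect(P[:,:2].astype(np.float32)); print('lid rect',r,cv2.boxPoints(r).round(4).tolist())
fr=cv2.dilate(lid_o,np.ones((5,5)))
b=m&(fr==0)&(v>262)
Q=sub[b]; print('bar+arms n',len(Q),Q.min(0),Q.max(0))
b2=b&(u>338)&(u<380)&(v>265); Q=sub[b2]; print(len(Q),Q.mean(0),np.linalg.svd(Q[:,:2]-Q[:,:2].mean(0))[2][0] if len(Q)<5000 else '', np.percentile(Q[:,2],[5,50,95]))
r2=cv2.minAreaRect(Q[:,:2].astype(np.float32)); print(r2)
# lowest-column: per column of bar
for c in range(335,388,6):
    col=W[262:292,c]; g=f['img'][262:292,c].min(-1)
    k=np.where((col[:,2]>.08))[0]
    print(c,[(262+i,col[i].round(3).tolist()) for i in k[-6:]])
# knob
s=W[222:242,195:216]; k=s[s[...,2]>.12]; print('knob',k.mean(0),k[:,2].max())
E
```

```text
lid z 0.1062587243587988 8744
lid rect ((0.6069014668464661, -0.16552624106407166), (0.22532175481319427, 0.18792898952960968), 76.70783233642578) [[0.4896000027656555, -0.25360000133514404], [0.6723999977111816, -0.29679998755455017], [0.7243000268936157, -0.07750000059604645], [0.5414000153541565, -0.034299999475479126]]
bar+arms n 441 [ 0.4558657  -0.19590777  0.09770847] [ 0.50087512 -0.07786686  0.11403862]
250 [ 0.47134228 -0.1356007   0.10762779] [0.21430069 0.97676774] [0.10400957 0.10780762 0.11151311]
((0.47128570079803467, -0.13649410009384155), (0.0831136628985405, 0.012789537198841572), 77.8109130859375)
335 [(np.int64(265), [0.496, -0.09, 0.106]), (np.int64(271), [0.484, -0.089, 0.109]), (np.int64(272), [0.482, -0.088, 0.109]), (np.int64(273), [0.481, -0.088, 0.109]), (np.int64(274), [0.479, -0.089, 0.107]), (np.int64(275), [0.477, -0.089, 0.103])]
341 [(np.int64(271), [0.484, -0.101, 0.108]), (np.int64(272), [0.482, -0.1, 0.11]), (np.int64(273), [0.48, -0.1, 0.113]), (np.int64(274), [0.478, -0.1, 0.108]), (np.int64(275), [0.476, -0.101, 0.106]), (np.int64(276), [0.474,
[... 1079 characters left out ...]
.466, -0.159, 0.111]), (np.int64(280), [0.464, -0.159, 0.109]), (np.int64(281), [0.463, -0.16, 0.106]), (np.int64(282), [0.461, -0.16, 0.104])]
377 [(np.int64(278), [0.468, -0.172, 0.107]), (np.int64(279), [0.466, -0.172, 0.108]), (np.int64(280), [0.464, -0.171, 0.111]), (np.int64(281), [0.462, -0.17, 0.113]), (np.int64(282), [0.46, -0.172, 0.105]), (np.int64(283), [0.458, -0.172, 0.104])]
383 [(np.int64(279), [0.466, -0.184, 0.106]), (np.int64(280), [0.464, -0.183, 0.11]), (np.int64(281), [0.462, -0.183, 0.11]), (np.int64(282), [0.46, -0.183, 0.109]), (np.int64(283), [0.458, -0.183, 0.108]), (np.int64(284), [0.456, -0.184, 0.105])]
knob [0.56265526 0.16034953 0.14849275] 0.15382548736699242
```

```bash
for i in 1; do
python3 -m jog '[-0.97,-1,0,0,0,0,-0.97,-1,0,0,0,0,-0.97,-1,0,0,0,0]' 40
python3 -m jog '[-0.97,-1,0,0,0,0,-0.97,-1,0,0,0,0,-0.97,-1,0,0,0,0]'
python3 -m jog '[-0.97,-1,0,0,0,0,-0.97,-1,0,0,0,0,-0.97,-1,0,0,0,0]'
python3 -m jog '[-0.97,-1,0,0,0,0,-0.97,-1,0,0,0,0,-0.97,-1,0,0,0,0]'
python3 -m jog '[-0.97,-1,0,0,0,0,-0.97,-1,0,0,0,0,-0.97,-1,0,0,0,0]'
python3 -m jog '[0,-0.56,0,0,0,0.44,0,-0.56,0,0,0,0.44,0,-0.56,0,0,0,0.44,0,-0.56,0,0,0,0.44,0,-0.56,0,0,0,0.44,0,-0.56,0,0,0,0.44,0,-0.56,0,0,0,0.44,0,-0.56,0,0,0,0.44]'
done
cat > go.py <<'E'
import sys; from h import *
t=np.array(eval(sys.argv[1])); s=manip.state()
M=R.from_quat(s['tool_rot'],scalar_first=True).as_matrix()
print('t',s['time'],'pos',np.round(s['tool_pos'],4),'yaxis deg',np.degrees(np.arctan2(M[1,1],M[0,1])),'z',M[:,2].round(4))
print('shift units',(M.T@(t-s['tool_pos'])*10).round(3),'F',np.round(s['contact_force'],1),'w',s['gripper_width'],s['grasp_force'])
print('joints',np.round(s['joint_pos'],2))
E
python3 go.py '[0.471,-0.135,0.084]'
```

```text
time: 0.48
tool_pos: [0.3026, 0.4375, 0.2305]
tool_rot: [-0.0, 0.209, 0.978, -0.001]
contact_force: [0.1, 0.5, 0.2]
gripper_width: 0.466
grasp_force: 0.0
time: 0.85
tool_pos: [0.3507, 0.3075, 0.2311]
tool_rot: [0.0, 0.209, 0.978, 0.0]
contact_force: [-1.1, 0.6, -0.7]
gripper_width: 0.468
grasp_force: 0.0
time: 1.23
tool_pos: [0.3989, 0.177, 0.2314]
tool_rot: [0.0, 0.21, 0.978, 0.0]
contact_force: [0.9, 0.6, -0.5]
gripper_width: 0.468
grasp_force: 0.0
time: 1.6
tool_pos: [0.4469, 0.0464, 0.2313]
tool_rot: [-0.0, 0.209, 0.978, 0.0]
contact_force: [-0.3, 0.6, 0.2]
gripper_width: 0.465
grasp_force: 0.0
time: 1.98
tool_pos: [0.495, -0.0839, 0.231]
tool_rot: [-0.0, 0.209, 0.978, 0.0]
contact_force: [-0.2, 1.3, -0.0]
gripper_width: 0.471
grasp_force: 0.0
time: 2.98
tool_pos: [0.4716, -0.1318, 0.2311]
tool_rot: [-0.001, 0.784, 0.621, 0.0]
contact_force: [-0.1, -0.7, -0.1]
gripper_width: 0.47
grasp_force: 0.0
t 2.975 pos [ 0.4716 -0.1318  0.2311] yaxis deg -13.19457279989691 z [-1.0e-04  1.4e-03 -1.0e+00]
shift units [-0.034  0.002  1.471] F [-0.1 -0.7 -0.1] w 0.46963726095852515 0.0
joints [-0.43 -0.28  1.92  0.    1.5  -0.2 ]
```

```bash
python3 -m jog '[-0.03,0,0.5,0,0,0,-0.03,0,0.9,0,0,0,-0.03,0,0.9,0,0,0,-0.03,0,0.9,0,0,0]'
python3 - <<'E'
from h import *
a=grab('scene'); b=grab('top')
cv2.imwrite('pics/m2.png',np.vstack([cv2.resize(a['img'][170:300,110:270],(640,300)*1) if 0 else cv2.resize(a['img'][180:255,120:260],(560,300)),cv2.resize(b['img'][230:305,295:435],(560,300))]))
E
```

```text
time: 3.48
tool_pos: [0.4716, -0.1364, 0.1429]
tool_rot: [0.001, 0.783, 0.622, 0.001]
contact_force: [-0.0, 0.2, 0.1]
gripper_width: 0.47
grasp_force: 0.0
```

View pics/m2.png

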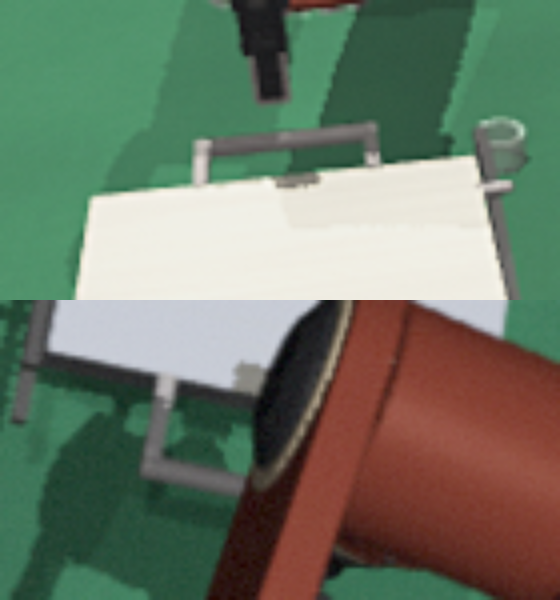

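The fingers hang centred above the bar (upper crop: finger at (270,80), bar from (200,145) to (372,130)). I'll descend and close.

```bash
python3 -m jog '[0,0,0.3,0,0,0,0,0,0.58,0,0,0,0,0,0.58,0,0,0,0,0,0.58,0,0,0]'
python3 -m jog '[0,0,0,0,0,0,0,0,0,0,0,0,0,0,0,0,0,0,0,0,0,0,0,0,0,0,0,0,0,0,0,0,0,0,0,0]' 0
python3 go.py '[0.471,-0.135,0.084]'
```

```text
time: 4.08
tool_pos: [0.4718, -0.1377, 0.0855]
tool_rot: [0.001, 0.784, 0.621, 0.001]
contact_force: [0.1, -0.6, 0.2]
gripper_width: 0.472
grasp_force: 0.0
time: 4.82
tool_pos: [0.4715, -0.1376, 0.0851]
tool_rot: [0.001, 0.784, 0.621, 0.001]
contact_force: [-0.7, 0.5, 7.3]
gripper_width: 0.117
grasp_force: 58.5
t 4.825 pos [ 0.4715 -0.1376  0.0851] yaxis deg -13.206125102214898 z [ 0.0024 -0.0011 -1.    ]
shift units [ 0.024 -0.011  0.01 ] F [-0.7  0.5  7.3] w 0.11710374761716351 58.54761064052582
joints [-0.44 -0.13  2.05  0.    1.22 -0.21]
```

```bash
python3 -m jog '[0,0.003,-0.115,0,0,0,0,0.011,-0.23,0,0,0,0,0.026,-0.344,0,0,0,0,0.046,-0.457,0,0,0,0,0.072,-0.569,0,0,0,0,0.103,-0.68,0,0,0,0,0.139,-0.789,0,0,0,0,0.182,-0.896,0,0,0]'
python3 go.py '[0.471,-0.135,0.084]'
```

```text
time: 5.82
tool_pos: [0.4875, -0.1414, 0.1729]
tool_rot: [-0.001, 0.784, 0.621, -0.001]
contact_force: [1.8, -4.2, -5.0]
gripper_width: 0.114
grasp_force: 58.3
t 5.825 pos [ 0.4875 -0.1414  0.1729] yaxis deg -13.201631285058138 z [-0.0025 -0.     -1.    ]
shift units [ 0.025 -0.173  0.89 ] F [ 1.8 -4.2 -5. ] w 0.11403214460676059 58.26032102108002
joints [-0.43 -0.19  1.94 -0.    1.39 -0.2 ]
```

```bash
python3 -m jog '[0,0.067,-0.146,0,0,0,0,0.145,-0.286,0,0,0,0,0.233,-0.422,0,0,0,0,0.33,-0.55,0,0,0,0,0.435,-0.672,0,0,0,0,0.549,-0.786,0,0,0,0,0.67,-0.891,0,0,0,0,0.8,-0.988,0,0,0]'
python3 -m jog '[0,0,0,0,0,0,0,0,0,0,0,0]'
python3 go.py '[0.471,-0.135,0.084]'
python3 - <<'E'
from h import *
a=grab('scene'); b=grab('top')
cv2.imwrite('pics/m3.png',np.vstack([cv2.resize(a['img'][130:320,110:310],(600,570))]))
E
```

```text
time: 6.82
tool_pos: [0.5646, -0.16, 0.2769]
tool_rot: [-0.001, 0.784, 0.621, -0.002]
contact_force: [-14.6, -1.2, 15.2]
gripper_width: 0.117
grasp_force: 58.6
time: 7.08
tool_pos: [0.5654, -0.1602, 0.2776]
tool_rot: [0.001, 0.784, 0.621, -0.001]
contact_force: [-12.2, -0.9, 13.8]
gripper_width: 0.112
grasp_force: 60.1
t 7.075 pos [ 0.5654 -0.1602  0.2776] yaxis deg -13.214655296843262 z [-9.0e-04 -2.2e-03 -1.0e+00]
shift units [ 0.034 -0.976  1.936] F [-12.2  -0.9  13.8] w 0.11160826818741375 60.06409049034119
joints [-0.4  -0.06  1.65 -0.    1.55 -0.17]
```

View pics/m3.png

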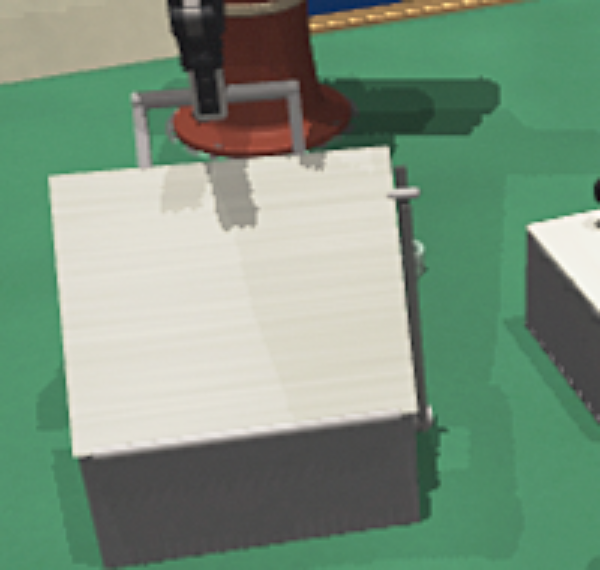

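The lid is at about 0.96 rad with the stay following the pin (stay from (425,410) to (400,170), pin at (403,191)). I'll go slightly further up for margin, then lower gently while watching the force.

```bash
python3 -m jog '[0,0.03,-0.03,0,0,0,0,0.06,-0.06,0,0,0,0,0.06,-0.06,0,0,0,0,0.06,-0.06,0,0,0]'
python3 go.py '[0.471,-0.135,0.084]'
python3 -m jog '[0,-0.03,0.03,0,0,0,0,-0.06,0.06,0,0,0,0,-0.1,0.08,0,0,0,0,-0.14,0.11,0,0,0,0,-0.14,0.11,0,0,0]'
python3 go.py '[0.471,-0.135,0.084]'
```

```text
time: 7.68
tool_pos: [0.5711, -0.1616, 0.2817]
tool_rot: [0.0, 0.784, 0.621, -0.001]
contact_force: [-8.8, -2.7, 7.8]
gripper_width: 0.115
grasp_force: 59.4
t 7.675 pos [ 0.5711 -0.1616  0.2817] yaxis deg -13.224279755964384 z [-0.0018 -0.0018 -1.    ]
shift units [ 0.034 -1.032  1.978] F [-8.8 -2.7  7.8] w 0.11519106331708241 59.44249749183655
joints [-0.4  -0.05  1.63 -0.    1.56 -0.17]
time: 8.3
tool_pos: [0.5575, -0.1583, 0.2715]
tool_rot: [0.001, 0.784, 0.621, -0.001]
contact_force: [-11.0, -1.2, 11.4]
gripper_width: 0.116
grasp_force: 59.7
t 8.3 pos [ 0.5575 -0.1583  0.2715] yaxis deg -13.21966793569651 z [-7.0e-04 -2.1e-03 -1.0e+00]
shift units [ 0.033 -0.895  1.875] F [-11.   -1.2  11.4] w 0.11562692797820703 59.69963729381561
joints [-0.4  -0.08  1.67 -0.    1.54 -0.17]
```

```bash
python3 -m jog '[0,-0.03,0.025,0,0,0,0,-0.06,0.05,0,0,0,0,-0.06,0.05,0,0,0]'
python3 -m jog '[0,-0.02,0.015,0,0,0,0,-0.02,0.015,0,0,0]'
python3 -m jog '[0,-0.02,0.015,0,0,0,0,-0.02,0.015,0,0,0]'
python3 go.py '[0.471,-0.135,0.084]'
```

```text
time: 8.68
tool_pos: [0.552, -0.157, 0.2668]
tool_rot: [0.001, 0.784, 0.621, -0.001]
contact_force: [-10.9, 0.2, 12.0]
gripper_width: 0.114
grasp_force: 59.8
time: 8.93
tool_pos: [0.5505, -0.1566, 0.2655]
tool_rot: [0.001, 0.784, 0.621, -0.0]
contact_force: [-9.8, -1.1, 12.2]
gripper_width: 0.116
grasp_force: 59.8
time: 9.18
tool_pos: [0.5494, -0.1564, 0.2646]
tool_rot: [0.002, 0.784, 0.621, 0.001]
contact_force: [-8.6, -1.5, 11.8]
gripper_width: 0.112
grasp_force: 59.8
t 9.175 pos [ 0.5494 -0.1564  0.2646] yaxis deg -13.213569878301259 z [ 0.0039 -0.0032 -1.    ]
shift units [ 0.033 -0.82   1.802] F [-8.6 -1.5 11.8] w 0.11231267361459175 59.77522015571594
joints [-0.41 -0.1   1.7  -0.    1.53 -0.18]
```

```bash
python3 -m jog '[0,-0.02,0.015,0,0,0,0,-0.02,0.015,0,0,0]'
python3 -m jog '[0,-0.02,0.015,0,0,0,0,-0.02,0.015,0,0,0]'
python3 go.py '[0.471,-0.135,0.084]'
python3 - <<'E'
from h import *
a=grab('scene')
cv2.imwrite('pics/m4.png',cv2.resize(a['img'][160:290,200:290],(415,600),interpolation=cv2.INTER_CUBIC))
E
```

```text
time: 9.43
tool_pos: [0.5483, -0.1562, 0.2637]
tool_rot: [0.004, 0.784, 0.621, 0.001]
contact_force: [-4.0, -2.4, 12.1]
gripper_width: 0.115
grasp_force: 59.8
time: 9.68
tool_pos: [0.5474, -0.156, 0.2628]
tool_rot: [0.005, 0.784, 0.621, 0.002]
contact_force: [-2.0, -2.7, 12.2]
gripper_width: 0.113
grasp_force: 59.8
t 9.675 pos [ 0.5474 -0.156   0.2628] yaxis deg -13.206632883764515 z [ 0.0098 -0.0049 -0.9999]
shift units [ 0.034 -0.81   1.78 ] F [-2.  -2.7 12.2] w 0.11278510812269896 59.83282506465912
joints [-0.41 -0.1   1.71 -0.    1.52 -0.18]
```

View pics/m4.png

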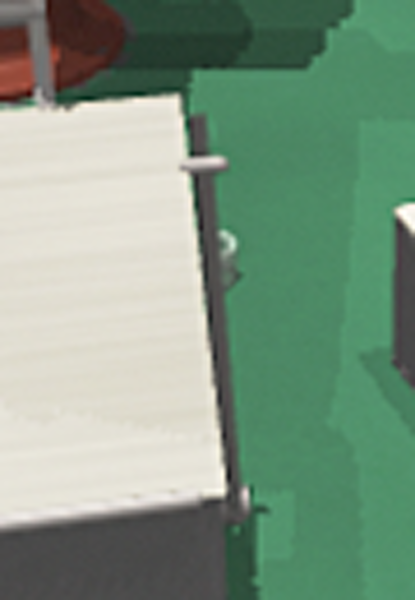

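Pin at (205,163) rests against the stay, and the force on the tool along the lid's swing has turned to about +6 N, so the lid is seated. I'll relieve the preload slightly, then open and retreat upward.

```bash
python3 -m jog '[0,0.02,-0.015,0,0,0,0,0.02,-0.015,0,0,0]'
python3 -m jog '[0,0,0,0,0,0,0,0,0,0,0,0,0,0,0,0,0,0,0,0,0,0,0,0]' 45
python3 go.py '[0.471,-0.135,0.084]'
python3 - <<'E'
from h import *
a=grab('scene')
cv2.imwrite('pics/m5.png',cv2.resize(a['img'][120:300,120:290],(560,593),interpolation=cv2.INTER_CUBIC))
E
```

```text
time: 9.98
tool_pos: [0.5485, -0.1562, 0.2638]
tool_rot: [0.004, 0.784, 0.621, 0.001]
contact_force: [-5.6, -2.5, 11.8]
gripper_width: 0.114
grasp_force: 59.9
time: 10.48
tool_pos: [0.5465, -0.1547, 0.2567]
tool_rot: [-0.001, 0.784, 0.621, -0.0]
contact_force: [-0.2, 1.1, 0.1]
gripper_width: 0.525
grasp_force: 0.0
t 10.475 pos [ 0.5465 -0.1547  0.2567] yaxis deg -13.182936457304606 z [-8.e-04  7.e-04 -1.e+00]
shift units [ 0.019 -0.778  1.728] F [-0.2  1.1  0.1] w 0.5249181253281756 0.0
joints [-0.41 -0.1   1.72  0.    1.52 -0.18]
```

View pics/m5.png

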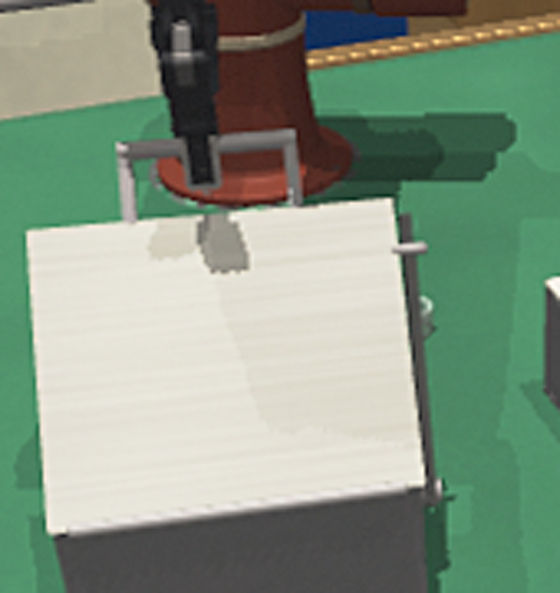

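The lid stays propped with the fingers open around the bar (bar (120,150)–(295,135), pin (410,247) on the stay), and contact force is zero. I'll retreat straight up.

```bash
python3 -m jog '[0,0,-0.2,0,0,0,0,0,-0.5,0,0,0,0,0,-0.9,0,0,0,0,0,-0.9,0,0,0,0,0,-0.9,0,0,0]'
python3 -m jog '[0,0,0,0,0,0,0,0,0,0,0,0]'
python3 - <<'E'
from h import *
a=grab('scene'); W=cloud(a)
cv2.imwrite('pics/m6.png',a['img'])
s=W[195:260,130:255]; g=a['img'][195:260,130:255].min(-1)>170
P=s[g&(s[...,2]>.11)&np.isfinite(s[...,2])]; c=P.mean(0); n=np.linalg.svd(P-c,full_matrices=False)[2][2]
print(len(P),c,'lid angle',np.arccos(abs(n[2])))
E
```

```text
time: 11.15
tool_pos: [0.5466, -0.155, 0.3478]
tool_rot: [0.0, 0.784, 0.621, 0.0]
contact_force: [0.4, 0.1, -0.7]
gripper_width: 0.528
grasp_force: 0.0
time: 11.4
tool_pos: [0.5462, -0.1548, 0.3458]
tool_rot: [-0.001, 0.784, 0.621, -0.001]
contact_force: [0.1, 1.1, -0.6]
gripper_width: 0.523
grasp_force: 0.0
7307 [ 0.63809714 -0.17388921  0.17760897] lid angle 0.8653963037717638
```

View pics/m6.png

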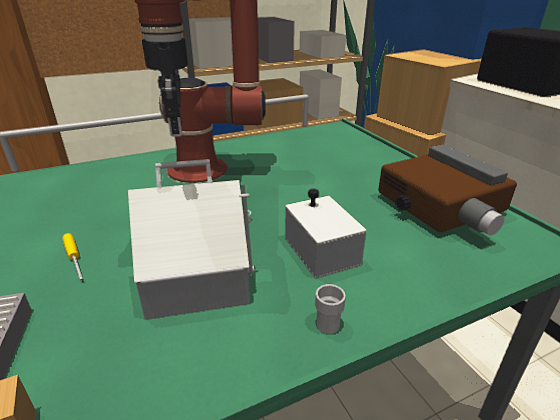

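The lid is propped at 0.865 rad (bar at (184,167)), the gripper is clear at (170,110), and the narrow bin's knob at (313,195) is unmoved.

```bash
python3 -c "
from plant import manip
print(manip.job_done())"
```

```text
the job is handed in; nothing more can be done
None
```

The wide bin's lid is propped on its stay at about 0.87 rad, measured in the camera image after letting go; the gripper is clear, the narrow bin's lid is still shut, and the job was handed in at about 11.5 s with no verdict returned.

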